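# Pull the lugged brass casting out of the packed row and stand it on the hearth

### The job

Three hollow brass castings stand packed between two fire bricks in the steel rack. Take out the one with the tall square lug on top: while its foot is still in the rack tip its top well out towards the robot, then pull it free and stand it upright in the middle of the brazing hearth slab, without dropping it. Leave the other two castings standing in their places.

Things in the scene. Friction and masses are not known exactly. Their poses are not given: they have to be found in the camera images.
- panel_lug: The casting to take: brass block 70 (x) x 36 (y) x 150 mm high, 0.33-0.53 kg, only it has a tall lug: 20 x 20 mm, upright, 60 mm above its top, lug centre at x -22, y 0. Origin: centre of underside; z up, decorated -x face looks towards the robot, y along the row. Starts upright in any of the row's 3 places. Tipped about its lower front edge it clears the rail; its rear top corner rises 15.5 mm.
- panel_stub: Bystander in the row: same loose brass block, 70 x 36 x 150 mm, with a round stub on top, 22 mm across, 12 high. Origin, axes as panel_lug. The castings stand 1.5 mm apart on a fixed rack square to them, floor plate 12 mm above the table, a fire brick 60 thick, 145 high at each end of the row, a lip 10 mm high 6 mm in front (-x) of them and one 30 mm high 6 mm behind.
- panel_ridge: Bystander in the row: same loose brass block, 70 x 36 x 150 mm, with a low ridge on top, 45 x 12 mm, 10 high. Origin, axes as panel_lug. Above the rear of all castings runs the rack's fixed steel rail, 10 mm thick, front edge at x = +18 mm, underside 22 mm above their tops: it stops a straight lift. Tipped 25 degrees forward, a casting's top is clear of it and it draws out along its own z.
- hearth: Brazing hearth, fixed on the table: grey square slab 200 x 200 mm, flat top 30 mm above the table, with a windbreak of fire bricks 30 mm thick and 64 mm high (above the table) along the outside of its +x and -y edges. Origin: under the slab's centre at table height; z up.
Things that resemble listed ones, but are neither listed nor needed, are in the scene too. What is shaped like the panel_lug but purple is not meant.

How it is judged (in metres and radians):
On the way:
1. the lugged casting is tipped by more than 12 degrees (0.21 rad) while its foot is still in its place (within 60 mm) (angle between panel_lug's own z axis and vertical above 0.21 rad and distance of panel_lug from where it was at the start of the episode below 0.06 m), for 0.1 s.
At the end, for the whole second after the job is handed in: The lugged casting stands upright (within 7 degrees), at rest and released, on the hearth slab with the centre of its foot within 50 mm of the slab's centre, turned any way about the vertical; the other two castings stand in the rack within 30 mm of where they were and within 11 degrees of upright (horizontal distance between panel_lug and hearth below 0.05 m and z of panel_lug in the frame of hearth between 0.022 and 0.038 m and angle between panel_lug's own z axis and vertical below 0.12 rad and linear speed of panel_lug below 0.03 m/s and angle between each of panel_stub, panel_ridge's own z axis and vertical below 0.2 rad and distance of each of panel_stub, panel_ridge from where it was at the start of the episode below 0.03 m); the robot touches nothing.
It fails at once if the lugged casting falls freely (faster than 0.6 m/s with no finger touching it) (linear speed of panel_lug above 0.6 m/s and contact force between panel_lug and the fingers below 0.1 N).
It fails at once if another casting is pulled out of its place (40 mm) or tipped by more than 17 degrees (distance of any of panel_stub, panel_ridge from where it was at the start of the episode above 0.04 m or angle between any of panel_stub, panel_ridge's own z axis and vertical above 0.3 rad).
It also fails if it takes over 48 s, if anything falls off the work surface, if the arm or the gripper's body presses on something with over 40 N, if the wrist force passes 120 N, or if a joint passes its speed limit or range.

### The arm

A 6-joint arm with a two-finger parallel gripper is mounted at the origin on the work surface. World frame = base frame: x ahead of the robot, y to its left, z up, the work surface at z = 0. Lengths are in m, angles in degrees, forces in N, time in s.
With the tool pointing down it reaches from about 0.35 to 0.775 m from the base axis. Payload 7.3 kg.
Tool frame: the origin (TCP) lies at the very end of the fingers, on their centre line; the grasp point (between the pads) lies 19 mm behind it; z points along the fingers, y is the direction in which the jaws open and shut (so a half turn about z gives the same grasp; the last joint's range is limited). The gripper opens to 92 mm and grips with 3 to 60 N. Pads are 19 mm wide; open, the fingers measure 130 mm over their backs; the gripper's body (75 mm by 190 mm) begins 47 mm behind the grasp point.
Start: joints at [-79.183, 19.595, 87.324, -0, 73.075, -8.365], TCP at [0.173, -0.496, 0.227] pointing down, gripper open.
Joint ranges: [-145.02, 145.02], [-44.19, 115.74], [2.07, 154.8], [-57.11, 237.11], [16.16, 152.29], [-177.93, 177.93]. Speed limits (degrees/s): [147.25, 147.25, 180, 180, 180, 180].

### API

Orientations are given as [roll, pitch, yaw] about the fixed x, y, z axes, in that order (R = Rz(yaw) Ry(pitch) Rx(roll)).
In Python, from plant import bot, optics gives the robot as it stands. The module is installed in compiled form; this text tells all that it offers.
- The arm moves only by the tool apply_moves, never from a script. Its argument "motion" is one flat list of numbers, 7 for each row, row after row: the shift along the tool's x, y, z each as a share of 0.03 m, from -1 to 1, then the turn, a rotation vector about the tool's x, y, z each as a share of 0.08 rad, from -1 to 1, then the gripper's target within -1 to 1 (fully open at 1, half-way at 0, shut at -1). In form: [x, y, z, rx, ry, rz, jaw, x, y, z, rx, ry, rz, jaw, ...]. A call has 1 to 12 rows; each row shifts and turns the pose as measured when the row begins, along the tool's axes as they then stand; what a row does not reach is not made up. A row lasts 1/12 s, in which the tool goes at most 41.7 mm and 7.16 degrees, less where a joint would pass 70% of its speed; a pose out of reach is approached as far as the arm can. A call with a number of a shift or a turn outside -1 to 1 is refused whole. A call with a gripper value outside its range is refused whole. The fingers move at their own pace and stop on an object; the grip force is fixed at half the most. Time passes only in rows, so rows that do not move let the fingers close. It gives the time, the measured TCP pose, the force and the opening at its end, in the units of the state.
- bot.observe(): the state, without advancing time (a new reading comes with each control period).
- optics.read_camera(name): name is "scene" or "top" or "wrist"; returns the picture (420x560x3 uint8, red, green, blue); there is no depth.
- optics.camera_model(name): a dict with "fovy" (degrees; the focal length in pixels is half the picture's height over the tangent of half this angle, whatever the lens; pixels are square), "cx", "cy" (the principal point, pixels), "k1" (the pictures are not rectified: a ray, as slopes to the right and down, at radius r is drawn at 1 + k1 r^2 times it, then the intrinsics apply), "rvec" (rotation vector, rad) and "tvec" (3), from world to camera coordinates, as OpenCV has them; the wrist camera has in their place "hand_eye" (4x4, takes a point from camera to tool coordinates, whose origin is the TCP and whose axes are the flange's). Camera axes: x right, y down, z forward; pixel columns grow to the right and rows downward; lengths in m; the calibration is good to about 2 mm. A picture is of the moment at which its call begins: read the wrist's pose just before it. camera_model takes no time and is no camera call.
- bot.hand_in(): hands the job in, once; it reports no verdict.
The state is a dict: "time_s": time; "qpos": joint angles; "qd": joint speeds; "joint_torque": joint torques, N m; "tool_pos": TCP position; "tcp_rot": TCP orientation; "ft_force": force on the tool from outside, world axes, zero at the start; "moment": the same for the moment, N m; "opening": finger opening in m.
Only numpy, scipy, OpenCV 4.12 (cv2) and the standard library are available. Lean on these libraries where they do the work, as an engineer would, in place of code of your own. Each camera call takes 0.05 s, during which the arm holds its last target. There are 200 camera calls.

## Working session

There is one attempt and no reset: what is moved stays moved. The work goes in short steps, Python scripts to look and compute and a tool call to move; the robot and the scene stay as the last step left them, time stands still between calls to the robot, and variables do not carry over. Pictures are saved under pics/ and viewed, about 8 in all and at most 12, crops included, and the job is handed in when it is done.

Besides the shell and the picture viewer there is one more tool, called after "Call:" as name(argument=value, ...), one argument or row to a line, values as JSON. apply_moves: Moves the arm, as the interface text tells. Its arguments: {"type":"object","properties":{"motion":{"type":"array","items":{"type":"number","minimum":-1,"maximum":1}}},"required":["motion"]}

```bash
mkdir -p pics; cat > h.py <<'E'
import numpy as np, cv2
from plant import bot, optics
from scipy.spatial.transform import Rotation as R
def cam(n):
    m=optics.camera_model(n); f=210/np.tan(np.radians(m['fovy']/2))
    K=np.array([[f,0,m['cx']],[0,f,m['cy']],[0,0,1.]]); d=np.array([m['k1'],0,0,0,0.])
    if 'rvec' in m:
        Rm=cv2.Rodrigues(np.array(m['rvec'],float))[0]; t=np.array(m['tvec'],float)
    else:
        s=bot.observe(); H=np.array(m['hand_eye'])
        T=np.eye(4); T[:3,:3]=R.from_euler('xyz',s['tcp_rot'],degrees=True).as_matrix(); T[:3,3]=s['tool_pos']
        W=np.linalg.inv(T@H); Rm=W[:3,:3]; t=W[:3,3]
    return K,d,Rm,t
def onz(c,uv,z):
    K,d,Rm,t=c; p=cv2.undistortPoints(np.array([[uv]],float),K,d)[0,0]
    r=Rm.T@np.array([p[0],p[1],1]); o=-Rm.T@t
    return o+r*(z-o[2])/r[2]
def proj(c,P):
    K,d,Rm,t=c; return cv2.projectPoints(np.array(P,float).reshape(-1,3),cv2.Rodrigues(Rm)[0],t,K,d)[0][:,0]
def save(n,img): cv2.imwrite('pics/'+n,img[:,:,::-1])
E
python3 - <<'E'
from h import *
print(bot.observe())
for n in('scene','top'):
    c=cam(n); print(n,(-c[2].T@c[3]).round(3),optics.camera_model(n)['k1'],c[0][0,0]); save(n+'.png',cv2.resize(optics.read_camera(n),(784,588),interpolation=cv2.INTER_CUBIC))
E
```

```text
{'time_s': 0.0, 'qpos': array([-7.91824830e+01,  1.96383393e+01,  8.73776926e+01, -5.62199199e-05,
        7.30742506e+01, -8.36649285e+00]), 'qd': array([ 0.10193301, -0.04202915, -0.05718238, -0.15291175, -0.10857325,
        0.01463946]), 'joint_torque': array([ 2.30113221e-05, -4.31236196e+01, -2.44217259e+01,  7.18203024e-02,
        5.59960864e-02, -9.18980254e-05]), 'tool_pos': array([ 0.17244844, -0.49543647,  0.22602491]), 'tcp_rot': array([-1.79910671e+02, -1.30833100e-02,  1.91840161e+01]), 'ft_force': array([ 0.04930798, -0.29055463,  0.4551273 ]), 'moment': array([-0.04622657, -0.00697952,  0.0054854 ]), 'opening': 0.09164547418288735}
scene [0.274 0.245 1.192] -0.19402043693058257 531.5359774349765
top [0.512 0.013 1.144] -0.13279777279022006 434.76587283115657
```

View pics/scene.png

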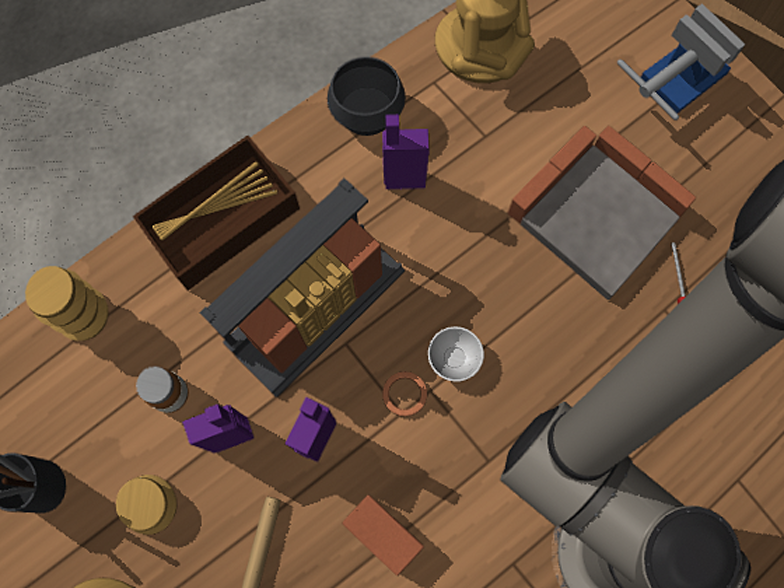

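View pics/top.png

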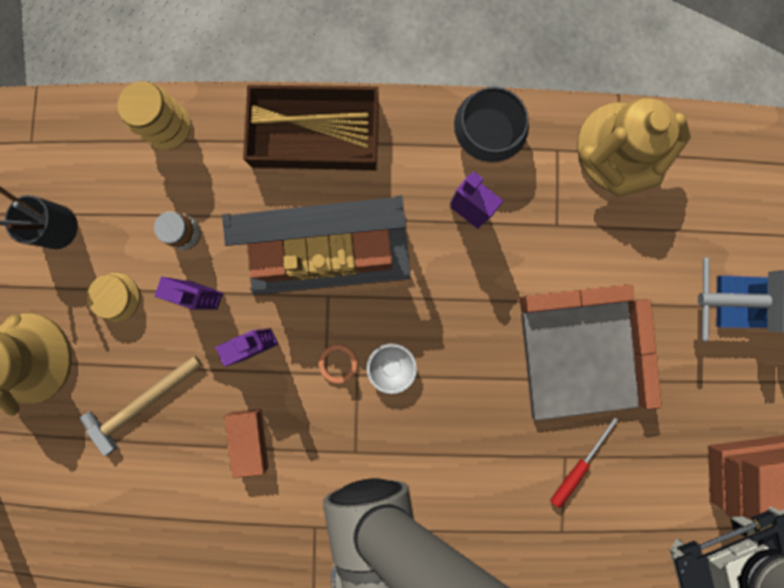

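The top view has +x up and +y left. The rack sits at about (315,245), with the lugged casting at the left (+y) end, the stub in the middle and the ridge on the right. The hearth is at about (585,360). Next I'll enlarge crops of the rack and hearth.

```bash
python3 - <<'E'
from h import *
a=optics.read_camera('scene')[120:290,140:300]; b=optics.read_camera('top')[130:220,150:300]; h=optics.read_camera('top')[195:310,365:480]
C=cv2.INTER_CUBIC
canv=np.zeros((590,800,3),np.uint8)
canv[:450,:300*0+425]=cv2.resize(a[:,:],None,fx=1,fy=1)[:1,:1]*0
A=cv2.resize(a[20:140,20:120],(400,480),interpolation=C); B=cv2.resize(b[20:80,50:130],(400,300),interpolation=C); H=cv2.resize(h,(287,287),interpolation=C)
canv[:480,:400]=A; canv[:300,400:]=B; canv[300:587,400:687]=H
save('crop.png',canv)
E
```

```text
(no output)
```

View pics/crop.png

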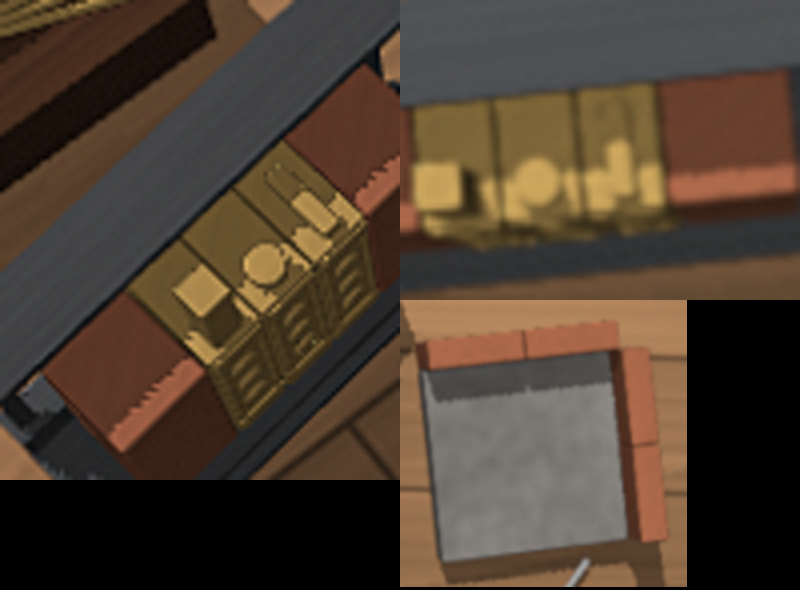

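```bash
python3 - <<'E'
from h import *
from scipy.optimize import least_squares
S=lambda u,v:(160+u/4-.375,140+v/4-.375); T=lambda u,v:(200+(u-400)/5-.4,150+v/5-.4); H=lambda u,v:(365+(u-400)/2.496-.3,195+(v-300)/2.496-.3)
cs,ct=cam('scene'),cam('top')
for n,c,p,z in [('lugS',cs,S(204,291),.222),('lugT',ct,T(438.5,186.5),.222),('stubS',cs,S(266,263),.174),('stubT',ct,T(538,183),.174),
 ('frontL S',cs,S(210,362),.162),('frontR S',cs,S(366,222),.162)]+[('lugc S',cs,S(*q),.222) for q in((175,290),(203,264),(233,292),(205,319))]+[('lugc T',ct,T(*q),.222) for q in((415,163),(462,163),(462,210),(415,210))]+[('hearth',ct,H(*q),.03) for q in((437,562),(628,538),(612,352),(425,372))]+[('hbrickL',ct,H(418,342),.064),('hbrickBR',ct,H(666,540),.064),('hbrickBL',ct,H(629,542),.064)]:
    print(n,onz(c,p,z).round(4))
E
```

```text
lugS [0.5843 0.1705 0.222 ]
lugT [0.5832 0.1704 0.222 ]
stubS [0.5919 0.1335 0.174 ]
stubT [0.5897 0.1337 0.174 ]
frontL S [0.5716 0.1856 0.162 ]
frontR S [0.5813 0.079  0.162 ]
lugc S [0.5934 0.1811 0.222 ]
lugc S [0.5955 0.1628 0.222 ]
lugc S [0.5752 0.1598 0.222 ]
lugc S [0.5728 0.1783 0.222 ]
lugc T [0.593  0.1809 0.222 ]
lugc T [0.5935 0.1606 0.222 ]
lugc T [0.5735 0.1599 0.222 ]
lugc T [0.5729 0.1801 0.222 ]
hearth [ 0.3197 -0.2489  0.03  ]
hearth [ 0.347  -0.4526  0.03  ]
hearth [ 0.5417 -0.4298  0.03  ]
hearth [ 0.5157 -0.2308  0.03  ]
hbrickL [ 0.5454 -0.2156  0.064 ]
hbrickBR [ 0.3501 -0.4794  0.064 ]
hbrickBL [ 0.3479 -0.4397  0.064 ]
```

Call:
apply_moves(
  motion=[0,0,-1,0,0,-1,1,0,0,-1,0,0,-1,1,0,0,-1,0,0,-1,1,0,0,0,0,0,-1,1,0,0,0,0,0,-1,1,0,0,0,0,0,-1,1,0,0,0,0,0,-1,1,0,0,0,0,0,-1,1,0,0,0,0,0,-1,1,0,0,0,0,0,-1,1,0,0,0,0,0,-1,1,0,0,0,0,0,-1,1],
)

```text
time_s: 1.25
tool_pos: [0.1723, -0.4945, 0.3194]
tcp_rot: [-179.9, -0.3, 76.7]
ft_force: [1.0, 0.3, -0.0]
opening: 0.092
```

```bash
python3 - <<'E'
from h import *
ct=cam('top');cs=cam('scene')
P=[onz(ct,(u/1.4-.15,v/1.4-.15),.194) for u,v in((223,216),(402,197),(227,244),(404,226))]
Q=[onz(cs,(u/1.4-.15,v/1.4-.15),.194) for u,v in((202,310),(346,181),(223,331),(367,201))]
for A in(P,Q):
  print(np.round(A,4).tolist())
  for i in(0,2):
    d=A[i]-A[i+1]; print(np.degrees(np.arctan2(-d[0],d[1])))
E
```

```text
[[0.6558, 0.2861, 0.194], [0.6926, 0.0028, 0.194], [0.6112, 0.2776, 0.194], [0.6467, -0.0016, 0.194]]
7.402100646467395
7.233433430056957
[[0.6611, 0.2831, 0.194], [0.6914, 0.0031, 0.194], [0.6172, 0.2767, 0.194], [0.6464, -0.0013, 0.194]]
6.173064651711462
5.989043575957585
```

Call:
apply_moves(
  motion=[0,0,0,0,0,-1,1,0,0,0,0,0,-1,1,0,0,0,0,0,-1,1,0,0,0,0,0,-1,1,0,0,0,0,0,-0.3,1,0.93,0.7,0,0,0,0,1,0.93,0.7,0,0,0,0,1,0.93,0.7,0,0,0,0,1,0.93,0.7,0,0,0,0,1,0.93,0.7,0,0,0,0,1,0.93,0.7,0,0,0,0,1,0.93,0.7,0,0,0,0,1],
)

```text
time_s: 2.25
tool_pos: [0.2922, -0.2773, 0.3167]
tcp_rot: [-179.9, -0.5, 97.1]
ft_force: [1.9, -0.5, -0.4]
opening: 0.0921
```

Call:
apply_moves(
  motion=[0.93,0.7,0,0,0,0,1,0.93,0.7,0,0,0,0,1,0.93,0.7,0,0,0,0,1,0.93,0.7,0,0,0,0,1,0.93,0.7,0,0,0,0,1,0.93,0.7,0,0,0,0,1,0.93,0.7,0,0,0,0,1,0.93,0.7,0,0,0,0,1,0.93,0.7,0,0,0,0,1,0.93,0.7,0,0,0,0,1,0.93,0.7,0,0,0,0,1,0.93,0.7,0,0,0,0,1],
)

```text
time_s: 3.25
tool_pos: [0.506, 0.1078, 0.3206]
tcp_rot: [179.9, -0.4, 97.1]
ft_force: [1.9, 0.0, 0.0]
opening: 0.0917
```

Call:
apply_moves(
  motion=[0.93,0.7,0,0,0,0,0,0.93,0.7,0,0,0,0,-0.2,0,0,0,0,0,0,-0.2,0,0,0,0,0,0,-0.2],
)

```text
time_s: 3.58
tool_pos: [0.5434, 0.1784, 0.3185]
tcp_rot: [-180.0, -0.5, 97.5]
ft_force: [-0.6, -0.3, 0.4]
opening: 0.0696
```

```bash
python3 - <<'E'
from h import *
c=cam('wrist'); print(np.round(optics.camera_model('wrist')['hand_eye'],3).tolist(), (-c[2].T@c[3]).round(3))
im=optics.read_camera('wrist'); save('w1.png',cv2.resize(im,(784,588),interpolation=cv2.INTER_CUBIC)); s=bot.observe(); print(s['tool_pos'],s['tcp_rot'],s['opening'])
E
```

```text
[[0.0, -0.965, -0.263, 0.071], [1.0, 0.0, -0.0, 0.001], [0.0, -0.263, 0.965, -0.157], [0.0, 0.0, 0.0, 1.0]] [0.536 0.247 0.477]
[0.54321506 0.17823582 0.31829509] [-179.96473633   -0.50937836   97.48762096] 0.0652655218860266
```

View pics/w1.png

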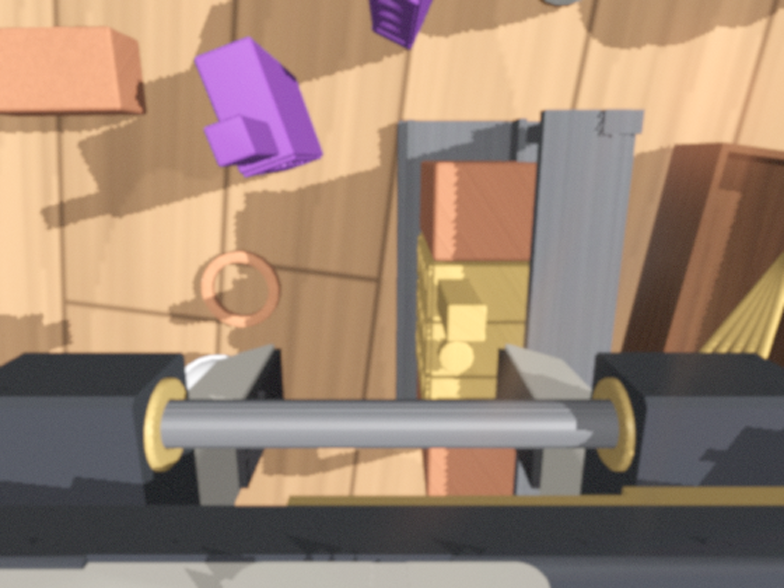

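The wrist view looks along the row. The lug top spans about (447–487, 304–340), the stub is at (457,357), and the rack is close to square with the tool.

```bash
python3 - <<'E'
from h import *
c=cam('wrist')
g=lambda u,v,z: onz(c,(u/1.4-.15,v/1.4-.15),z)
L=[g(*q,.222) for q in((447,305),(485,304),(487,339),(447,340))]; print(np.round(L,4).tolist(), np.mean(L,0).round(4))
def yaw(a,b): d=a-b; return np.degrees(np.arctan2(-d[0],d[1]))
a,b=g(542,112,.194),g(527,365,.194); print('rail',a.round(4),b.round(4),yaw(a,b))
a,b=g(399,125,.022),g(398,398,.022); print('lip',a.round(4),b.round(4),yaw(a,b))
a=g(429,262,.162); print('cast front outer corner',a.round(4))
E
```

```text
[[0.5738, 0.1788, 0.222], [0.5928, 0.1818, 0.222], [0.5971, 0.1635, 0.222], [0.5768, 0.1603, 0.222]] [0.5851 0.1711 0.222 ]
rail [0.6099 0.2789 0.194 ] [0.6296 0.1416 0.194 ] 8.17008265795469
lip [0.54   0.2728 0.022 ] [0.5724 0.0285 0.022 ] 7.549379669421722
cast front outer corner [0.5676 0.1882 0.162 ]
```

Call:
apply_moves(
  motion=[-0.21,0.64,0,0,-0.11,0,-0.2,-0.21,0.64,0,0,0,0,-0.2,0,0,0.6,0,0,0,-0.2,0,0,0.6,0,0,0,-0.2,0,0,0.6,0,0,0,-0.2,0,0,0,0,0,0,-0.2,0,0,0,0,0,0,-0.2],
)

```text
time_s: 4.22
tool_pos: [0.5827, 0.1633, 0.2651]
tcp_rot: [179.9, 0.1, 97.1]
ft_force: [0.4, -0.7, 1.5]
opening: 0.0367
```

Call:
apply_moves(
  motion=[0.24,0.04,0,0,0,-0.09,-0.2,0,0,0.4,0,0,0,-0.2,0,0,0.4,0,0,0,-0.2,0,0,0,0,0,0,-0.2],
)

```text
time_s: 4.55
tool_pos: [0.5843, 0.1703, 0.2465]
tcp_rot: [179.5, 0.1, 97.4]
ft_force: [-1.5, 0.4, 0.9]
opening: 0.0366
```

```bash
python3 - <<'E'
from h import *
c=cam('wrist'); im=optics.read_camera('wrist'); s=bot.observe(); print(s['tool_pos'],s['tcp_rot'],s['opening'])
save('w2.png',cv2.resize(im[180:360,160:400],(792,594),interpolation=cv2.INTER_CUBIC))
E
```

```text
[0.58482854 0.1703818  0.24788211] [1.79352454e+02 6.73496492e-02 9.74351881e+01] 0.03649337271507601
```

View pics/w2.png

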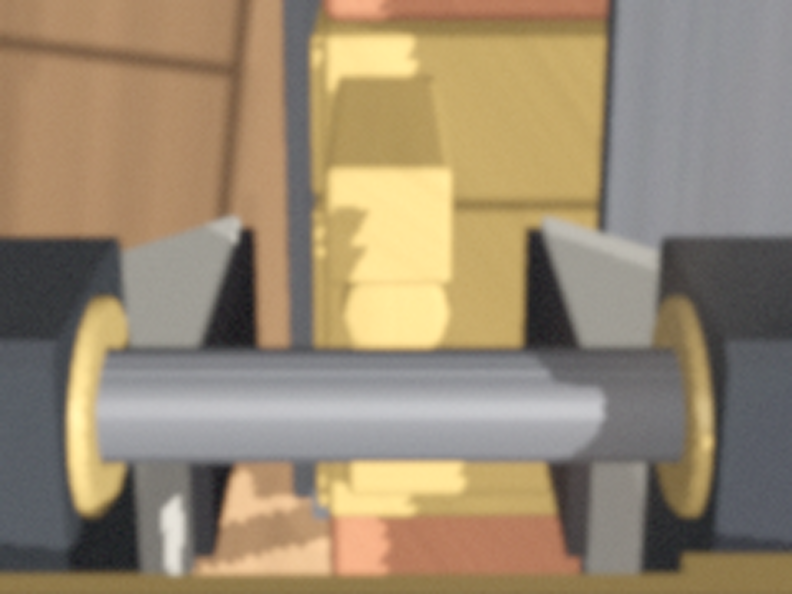

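```bash
python3 - <<'E'
from h import *
c=cam('wrist'); k=lambda u,v:(160+u/3.3-.35,180+v/3.3-.35)
L=[onz(c,k(*q),.222) for q in((328,166),(451,166),(452,282),(328,282))]; print(np.round(L,4).tolist(),np.mean(L,0).round(4))
E
```

```text
[[0.5755, 0.1792, 0.222], [0.5946, 0.1816, 0.222], [0.5975, 0.1622, 0.222], [0.5778, 0.1597, 0.222]] [0.5864 0.1707 0.222 ]
```

Call:
apply_moves(
  motion=[0,0,0.5,0.1,0,0,-0.2,0,0,0.5,0,0,0,-0.2,0,0,0.5,0,0,0,-0.2,0,0,0.5,0,0,0,-0.2,0,0,0,0,0,0,-0.2],
)

```text
time_s: 5.02
tool_pos: [0.5877, 0.1715, 0.1899]
tcp_rot: [179.3, 0.0, 97.5]
ft_force: [0.5, 1.2, -1.4]
opening: 0.037
```

Call:
apply_moves(
  motion=[0,-0.1,0,0.15,0,0,-0.2,0,-0.03,0.35,0,0,0,-0.2,0,0,0.35,0,0,0,-0.2,0,0,0,0,0,0,-0.2,0,0,0,0,0,0,-0.2],
)

```text
time_s: 5.43
tool_pos: [0.5847, 0.1714, 0.1693]
tcp_rot: [179.9, 0.0, 97.5]
ft_force: [-0.0, -0.1, 0.9]
opening: 0.0368
```

Positioned around the lug. Closing the jaws now.

Call:
apply_moves(
  motion=[0,0,0,0,0,0,-1,0,0,0,0,0,0,-1,0,0,0,0,0,0,-1,0,0,0,0,0,0,-1,0,0,0,0,0,0,-1,0,0,0,0,0,0,-1],
)

```text
time_s: 5.93
tool_pos: [0.5848, 0.1714, 0.1698]
tcp_rot: [179.8, 0.0, 97.5]
ft_force: [0.6, 0.6, -1.5]
opening: 0.0196
```

Call:
apply_moves(
  motion=[0,0,-0.07,0,0,0,-1,0,-0.21,-0.013,-0.5,0,0,-1,0,-0.21,-0.013,-0.5,0,0,-1,0,-0.21,-0.013,-0.5,0,0,-1,0,-0.21,-0.013,-0.5,0,0,-1],
)

```text
time_s: 6.35
tool_pos: [0.5601, 0.1677, 0.1697]
tcp_rot: [170.6, 0.0, 97.4]
ft_force: [0.9, 1.1, -3.1]
opening: 0.0199
```

```bash
cat >> h.py <<'E'
def st():
    s=bot.observe(); M=R.from_euler('xyz',s['tcp_rot'],degrees=True).as_matrix()
    up=-M[:,2]; p=np.array(s['tool_pos'])
    q=lambda y,z: p+M@np.array([0,y,z])   # points of casting in tool frame
    print('t',round(s['time_s'],2),'tcp',p.round(4),'tilt',round(np.degrees(np.arccos(up[2])),2),'up',up.round(3),'x',M[:,0].round(3))
    print('front edge',q(-.013,.158).round(4),'foot',q(.022,.158).round(4),'rear top',q(.057,.008).round(4),'F',s['ft_force'].round(1),'mom',s['moment'].round(2),'op',round(s['opening'],4))
E
python3 -c "from h import *; st()"
```

```text
t 6.35 tcp [0.5601 0.1677 0.1697] tilt 9.42 up [-0.162 -0.021  0.987] x [-0.13   0.992 -0.   ]
front edge [0.573  0.1693 0.0118] foot [0.6072 0.1738 0.0175] rear top [0.6171 0.1751 0.1712] F [ 0.9  1.1 -3.1] mom [-0.02  0.06  0.02] op 0.0199
```

Call:
apply_moves(
  motion=[0,-0.21,-0.03,-0.5,0,0,-1,0,-0.21,-0.03,-0.5,0,0,-1,0,-0.21,-0.02,-0.5,0,0,-1,0,-0.21,-0.02,-0.5,0,0,-1,0,-0.21,-0.02,-0.5,0,0,-1],
)

```text
time_s: 6.77
tool_pos: [0.5246, 0.1629, 0.1645]
tcp_rot: [158.9, 0.0, 97.4]
ft_force: [1.3, -0.1, -5.8]
opening: 0.0201
```

```bash
python3 -c "from h import *; st()"
```

```text
t 6.77 tcp [0.5246 0.1629 0.1645] tilt 21.07 up [-0.357 -0.046  0.933] x [-0.13   0.992 -0.   ]
front edge [0.5689 0.1687 0.0123] foot [0.6012 0.1729 0.0249] rear top [0.5801 0.1702 0.1775] F [ 1.3 -0.1 -5.8] mom [-0.01 -0.1  -0.03] op 0.0201
```

Call:
apply_moves(
  motion=[0,-0.21,-0.03,-0.5,0,0,-1,0,-0.21,-0.03,-0.5,0,0,-1,0,-0.21,-0.03,-0.5,0,0,-1,0,0,0,0,0,0,-1,0,0,-0.2,0,0,0,-1,0,0,-0.3,0,0,0,-1,0,0,-0.3,0,0,0,-1],
)

```text
time_s: 7.35
tool_pos: [0.4922, 0.1586, 0.1814]
tcp_rot: [151.9, 0.0, 97.4]
ft_force: [0.0, -1.0, -4.9]
opening: 0.0199
```

```bash
python3 - <<'E'
from h import *
st(); a=optics.read_camera('scene')[100:300,130:330]; save('s2.png',cv2.resize(a,(590,590),interpolation=cv2.INTER_CUBIC))
E
```

```text
t 7.35 tcp [0.4922 0.1586 0.1814] tilt 28.11 up [-0.467 -0.061  0.882] x [-0.13   0.992 -0.   ]
front edge [0.5546 0.1667 0.0359] foot [0.5853 0.1707 0.0524] rear top [0.5458 0.1656 0.2012] F [ 0.  -1.  -4.9] mom [-0.1   0.77 -0.03] op 0.0199
```

View pics/s2.png

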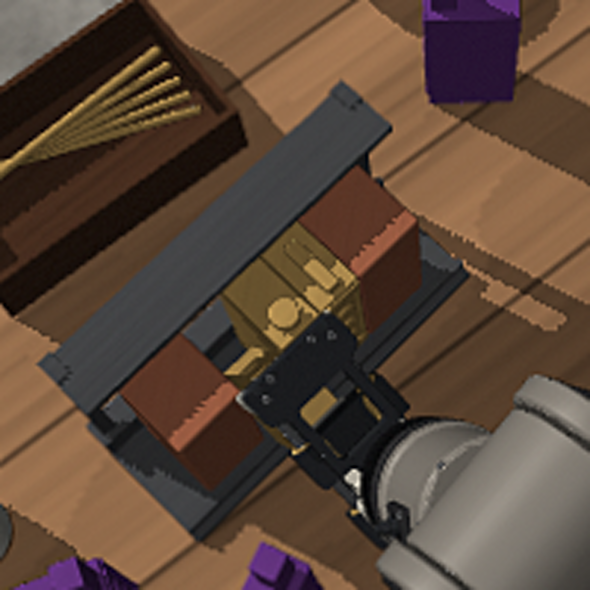

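Call:
apply_moves(
  motion=[0,0,-0.5,0,0,0,-1,0,0,-0.6,0,0,0,-1,0,0,-0.6,0,0,0,-1,0,0,-0.6,0,0,0,-1,0,0,-0.6,0,0,0,-1,0,0,-0.6,0,0,0,-1,0,0,-0.6,0,0,0,-1,0,0,-0.5,0,0,0,-1,0,0,-0.3,0,0,0,-1,0,0,0,0,0,0,-1],
)

```text
time_s: 8.23
tool_pos: [0.415, 0.1486, 0.3194]
tcp_rot: [153.1, -0.0, 97.4]
ft_force: [0.4, -0.0, -3.4]
opening: 0.0198
```

```bash
python3 -c "from h import *; st()"
```

```text
t 8.23 tcp [0.415  0.1486 0.3194] tilt 26.87 up [-0.448 -0.059  0.892] x [-0.129  0.992  0.   ]
front edge [0.4743 0.1564 0.1725] foot [0.5053 0.1604 0.1884] rear top [0.469  0.1556 0.338 ] F [ 0.4 -0.  -3.4] mom [-0.16  0.7   0.  ] op 0.0198
```

Call:
apply_moves(
  motion=[0,0,0,0.3,0,0,-1,0,0,0,0.5,0,0,-1,0,0,0,0.5,0,0,-1,0,0,0,0.5,0,0,-1,0,0,0,0.5,0,0,-1,0,0,0,0.5,0,0,-1,0,0,0,0.5,0,0,-1,0,0,0,0.5,0,0,-1,0,0,0,0.5,0,0,-1,0,0,0,0.5,0,0,-1,0,0,0,0.5,0,0,-1,0,0,0,0.4,0,0,-1],
)

```text
time_s: 9.23
tool_pos: [0.4114, 0.1484, 0.3148]
tcp_rot: [-178.6, -0.1, 97.5]
ft_force: [0.3, -0.1, -4.4]
opening: 0.0202
```

```bash
python3 -c "from h import *; st()"
```

```text
t 9.23 tcp [0.4114 0.1484 0.3148] tilt 1.45 up [0.025 0.001 1.   ] x [-0.131  0.991  0.002]
front edge [0.3945 0.1465 0.1572] foot [0.4292 0.1511 0.1563] rear top [0.4677 0.1559 0.3053] F [ 0.3 -0.1 -4.4] mom [ 0.02 -0.05 -0.05] op 0.0202
```

Call:
apply_moves(
  motion=[-0.2,-0.05,0,-0.3,0,0,-1,-0.5,-0.08,0,0,0,0,-1,-0.8,-0.11,0,0,0,0,-1,-0.8,-0.11,0,0,0,0,-1,-0.8,-0.11,0,0,0,0,-1,-0.8,-0.11,0,0,0,0,-1,-0.8,-0.11,0,0,0,0,-1,-0.8,-0.11,0,0,0,0,-1,-0.8,-0.11,0,0,0,0,-1,-0.8,-0.11,0,0,0,0,-1,-0.8,-0.11,0,0,0,0,-1,-0.8,-0.11,0,0,0,0,-1],
)

```text
time_s: 10.23
tool_pos: [0.4077, -0.1258, 0.3101]
tcp_rot: [179.2, 0.3, 98.1]
ft_force: [1.1, 0.5, -4.0]
opening: 0.0197
```

Call:
apply_moves(
  motion=[-0.8,-0.11,0,0,0,0,-1,-0.8,-0.11,0,0,0,0,-1,-0.8,-0.11,0,0,0,0,-1,-0.8,-0.11,0,0,0,0,-1,-0.7,-0.11,0,0,0,0,-1,-0.5,-0.11,0,0,0,0,-1,-0.3,-0.05,0,0,0,0,-1,0,0,0,0,0,0,-1,0,0,0,0,0,0,-1],
)

```text
time_s: 10.98
tool_pos: [0.4005, -0.2819, 0.309]
tcp_rot: [178.8, 1.0, 97.7]
ft_force: [0.7, 0.9, -3.7]
opening: 0.0199
```

```bash
python3 -c "from h import *; st()"
```

```text
t 10.98 tcp [ 0.4005 -0.2819  0.309 ] tilt 1.56 up [-0.023  0.014  1.   ] x [-0.134  0.991 -0.017]
front edge [ 0.3913 -0.286   0.1507] foot [ 0.426  -0.2813  0.1515] rear top [ 0.4572 -0.2744  0.3022] F [ 0.7  0.9 -3.7] mom [ 0.13  0.01 -0.01] op 0.0199
```

Call:
apply_moves(
  motion=[-0.5,0.02,0,0.26,0.22,0,-1,-0.7,0.02,0.2,0,0,0,-1,-0.7,0.02,0.5,0,0,0,-1,-0.3,0,0.5,0,0,0,-1,0,0,0.5,0,0,0,-1,0,0,0.4,0,0,0,-1,0,0,0,0,0,0,-1,0,0,0,0,0,0,-1],
)

```text
time_s: 11.65
tool_pos: [0.4139, -0.3414, 0.2457]
tcp_rot: [179.7, 0.1, 98.2]
ft_force: [0.3, -0.3, -2.9]
opening: 0.0201
```

```bash
python3 - <<'E'
from h import *
st(); c=cam('wrist'); im=optics.read_camera('wrist'); t=optics.read_camera('top')[170:330,340:560]
save('p1.png',np.hstack([cv2.resize(im,(400,300)),cv2.resize(t,(400,300),interpolation=cv2.INTER_CUBIC)]))
E
```

```text
t 11.65 tcp [ 0.4139 -0.3414  0.2457] tilt 0.27 up [-0.005  0.001  1.   ] x [-0.143  0.99  -0.002]
front edge [ 0.4018 -0.3435  0.0877] foot [ 0.4364 -0.3384  0.0878] rear top [ 0.4703 -0.3333  0.238 ] F [ 0.3 -0.3 -2.9] mom [-0.   -0.03 -0.06] op 0.0201
```

View pics/p1.png

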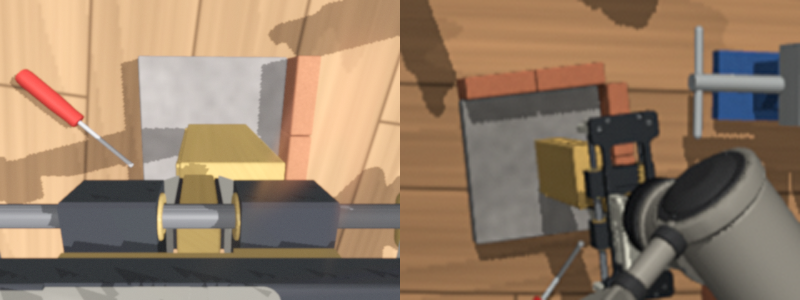

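```bash
python3 - <<'E'
from h import *
im=optics.read_camera('wrist'); im=im[150:330,200:440]
save('p2.png',cv2.resize(im,(792,594),interpolation=cv2.INTER_CUBIC))
c=cam('wrist'); s=bot.observe(); M=R.from_euler('xyz',s['tcp_rot'],degrees=True).as_matrix(); p=np.array(s['tool_pos'])
for n,q in dict(topFL=(.018,-.013,.008),topRL=(.018,.057,.008),botFL=(.018,-.013,.158),botRL=(.018,.057,.158)).items():
    print(n,((proj(c,p+M@np.array(q))[0]-[200,150]+.35)*3.3).round(0))
E
```

```text
topFL [156. 250.]
topRL [654. 250.]
botFL [203.  74.]
botRL [474.  74.]
```

View pics/p2.png

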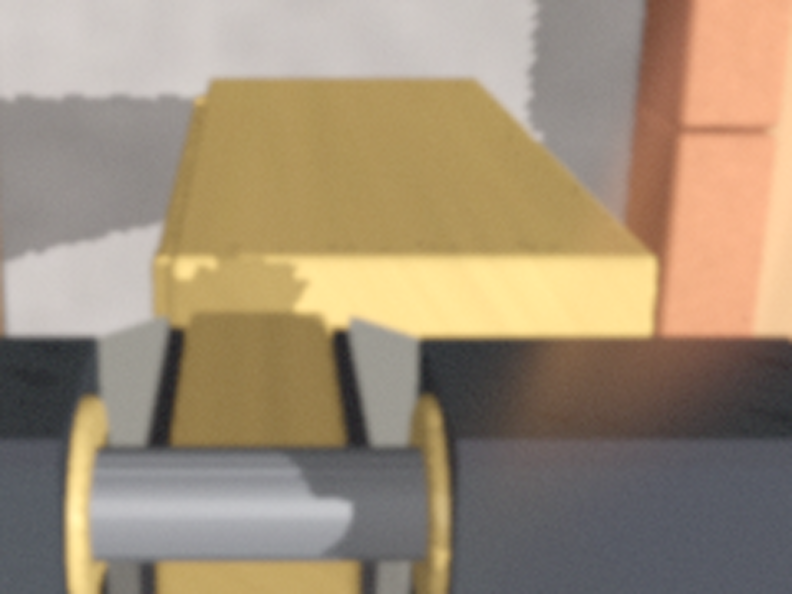

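The predicted block corners match the picture to within about 7 px, so the casting hasn't slipped and hangs upright over the slab. Lowering it now.

Call:
apply_moves(
  motion=[-0.07,-0.18,0.4,0,0,0,-1,0,0,0.4,0,0,0,-1,0,0,0.4,0,0,0,-1,0,0,0.2,0,0,0,-1,0,0,0,0,0,0,-1,0,0,0,0,0,0,-1],
)

```text
time_s: 12.3
tool_pos: [0.4119, -0.3461, 0.21]
tcp_rot: [179.3, 0.8, 98.4]
ft_force: [-0.3, -0.1, -3.6]
opening: 0.0199
```

```bash
python3 -c "from h import *; st()"
```

```text
t 12.3 tcp [ 0.4119 -0.3461  0.21  ] tilt 1.1 up [-0.015  0.012  1.   ] x [-0.145  0.989 -0.014]
front edge [ 0.4014 -0.3499  0.0519] foot [ 0.436  -0.3448  0.0524] rear top [ 0.4684 -0.3379  0.2028] F [-0.3 -0.1 -3.6] mom [ 0.03 -0.05 -0.04] op 0.0199
```

Call:
apply_moves(
  motion=[0.1,-0.1,0.2,0.15,0.17,0,-1,0,0,0.2,0,0,0,-1,0,0,0.15,0,0,0,-1,0,0,0,0,0,0,-1,0,0,0,0,0,0,-1],
)

```text
time_s: 12.72
tool_pos: [0.4093, -0.3441, 0.1944]
tcp_rot: [179.9, 0.2, 98.4]
ft_force: [-0.1, 0.1, -3.9]
opening: 0.02
```

```bash
python3 -c "from h import *; st()"
```

```text
t 12.72 tcp [ 0.4093 -0.3441  0.1944] tilt 0.2 up [-0.002  0.003  1.   ] x [-0.146  0.989 -0.003]
front edge [ 0.3968 -0.3464  0.0363] foot [ 0.4315 -0.3413  0.0364] rear top [ 0.4657 -0.3358  0.1865] F [-0.1  0.1 -3.9] mom [-0.02 -0.08  0.01] op 0.02
```

Call:
apply_moves(
  motion=[0,0,0.1,0,0,0,-1,0,0,0.07,0,0,0,-1,0,0,0,0,0,0,-1],
)

```text
time_s: 12.97
tool_pos: [0.4094, -0.3443, 0.189]
tcp_rot: [179.9, 0.2, 98.4]
ft_force: [0.4, -0.3, -3.8]
opening: 0.0198
```

```bash
python3 -c "from h import *; st()"
```

```text
t 12.97 tcp [ 0.4094 -0.3443  0.189 ] tilt 0.23 up [-0.003  0.003  1.   ] x [-0.146  0.989 -0.003]
front edge [ 0.397  -0.3467  0.0309] foot [ 0.4316 -0.3416  0.031 ] rear top [ 0.4659 -0.336   0.1811] F [ 0.4 -0.3 -3.8] mom [-0.07  0.03  0.02] op 0.0198
```

Call:
apply_moves(
  motion=[0,0,0.06,0,0,0,-1,0,0,0,0,0,0,-1],
)

```text
time_s: 13.13
tool_pos: [0.41, -0.3449, 0.1882]
tcp_rot: [179.8, 0.3, 98.4]
ft_force: [0.3, 0.2, -3.4]
opening: 0.0197
```

Call:
apply_moves(
  motion=[0,0,0.08,0,0,0,-1,0,0,0,0,0,0,-1],
)

```text
time_s: 13.3
tool_pos: [0.4107, -0.346, 0.1885]
tcp_rot: [179.7, 0.6, 98.4]
ft_force: [0.0, 0.2, -4.0]
opening: 0.0199
```

Call:
apply_moves(
  motion=[0,0,0.12,0.05,0.15,0,-1,0,0,0,0,0,0,-1],
)

```text
time_s: 13.47
tool_pos: [0.412, -0.3477, 0.1886]
tcp_rot: [179.7, 0.2, 98.4]
ft_force: [-0.1, 0.6, -3.6]
opening: 0.0198
```

```bash
python3 -c "
from h import *; st(); s=bot.observe(); print(s['qpos'].round(2),s['joint_torque'].round(2))
a=optics.read_camera('scene')[60:230,350:560]; save('p3.png',cv2.resize(a,(720,583),interpolation=cv2.INTER_CUBIC))"
```

```text
t 13.47 tcp [ 0.412  -0.3477  0.1886] tilt 0.38 up [-0.006  0.003  1.   ] x [-0.146  0.989 -0.004]
front edge [ 0.4001 -0.35    0.0306] foot [ 0.4347 -0.3449  0.0308] rear top [ 0.4684 -0.3394  0.181 ] F [-0.1  0.6 -3.6] mom [ 0.08 -0.    0.02] op 0.0198
[-48.39  22.75  88.85   0.16  68.04 -56.87] [ 3.600e-01 -4.773e+01 -2.511e+01  8.000e-02  2.800e-01 -3.000e-02]
```

View pics/p3.png

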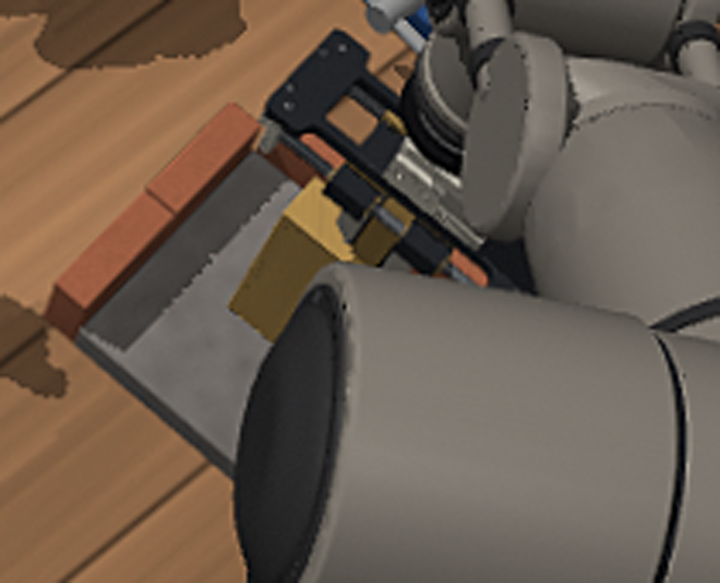

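Call:
apply_moves(
  motion=[0,-0.1,0.2,0,0.05,0,-1],
)

```text
time_s: 13.6
tool_pos: [0.4115, -0.3497, 0.1863]
tcp_rot: [179.3, 0.4, 98.4]
ft_force: [-0.3, 3.5, 42.9]
opening: 0.0199
```

```bash
python3 -c "
from h import *; st()"
```

```text
t 13.6 tcp [ 0.4115 -0.3497  0.1863] tilt 0.77 up [-0.013  0.005  1.   ] x [-0.146  0.989 -0.007]
front edge [ 0.4006 -0.3524  0.0282] foot [ 0.4353 -0.3473  0.0286] rear top [ 0.468  -0.3414  0.179 ] F [-0.3  3.5 42.9] mom [0.59 0.01 0.  ] op 0.0199
```

Call:
apply_moves(
  motion=[0,0,-0.06,0.08,0,0,-1,0,0,0,0,0,0,-1],
)

```text
time_s: 13.77
tool_pos: [0.4121, -0.3505, 0.1892]
tcp_rot: [179.6, 0.5, 98.4]
ft_force: [0.4, 0.2, -4.4]
opening: 0.02
```

Call:
apply_moves(
  motion=[0,0,0.11,0.08,0.12,0,-1],
)

```text
time_s: 13.85
tool_pos: [0.4121, -0.3504, 0.1861]
tcp_rot: [179.9, 0.0, 98.4]
ft_force: [-3.0, 3.6, 40.5]
opening: 0.0199
```

Call:
apply_moves(
  motion=[0,0,-0.04,0,0,0,-0.2,0,0,0,0,0,0,-0.2,0,0,0,0,0,0,-0.2,0,0,0,0,0,0,-0.2],
)

```text
time_s: 14.18
tool_pos: [0.412, -0.3503, 0.1853]
tcp_rot: [-180.0, -0.2, 98.4]
ft_force: [0.3, -0.6, 0.3]
opening: 0.0362
```

```bash
python3 -c "
from h import *; st()"
```

```text
t 14.18 tcp [ 0.412  -0.3503  0.1853] tilt 0.19 up [ 0.001 -0.003  1.   ] x [-0.146  0.989  0.003]
front edge [ 0.399  -0.3517  0.0273] foot [ 0.4336 -0.3466  0.0273] rear top [ 0.4683 -0.3419  0.1773] F [ 0.3 -0.6  0.3] mom [-0.03 -0.13 -0.01] op 0.0362
```

Released with no residual force. Withdrawing straight up.

Call:
apply_moves(
  motion=[0,0,-0.3,0,0,0,-0.2,0,0,-0.5,0,0,0,-0.2,0,0,-0.6,0,0,0,-0.2,0,0,-0.8,0,0,0,-0.2,0,0,-0.8,0,0,0,-0.2,0,0,-0.8,0,0,0,-0.2,0,0,0,0,0,0,-0.2,1,0,0,0,0,0,-0.2,1,0,0,0,0,0,-0.2,1,0,0,0,0,0,-0.2,1,0,0,0,0,0,-0.2,0,0,0,0,0,0,-0.2],
)

```text
time_s: 15.18
tool_pos: [0.3924, -0.2282, 0.3067]
tcp_rot: [-179.9, -0.4, 98.2]
ft_force: [0.8, 0.1, 0.6]
opening: 0.0367
```

Call:
apply_moves(
  motion=[1,-0.8,0,0,0,0,-0.2,1,-0.8,0,0,0,0,-0.2,1,0,0,0,0,0,-0.2,1,0,0,0,0,0,-0.2,0,0,0,0,0,0,-0.2,0,0,0,0,0,0,-0.2],
)

```text
time_s: 15.68
tool_pos: [0.3246, -0.1123, 0.3063]
tcp_rot: [-179.8, -0.5, 98.3]
ft_force: [-0.1, 0.4, 0.1]
opening: 0.0366
```

```bash
python3 - <<'E'
from h import *
st(); a=optics.read_camera('scene')[60:300,130:560]; b=optics.read_camera('top')[120:330,130:500]
save('end.png',np.vstack([cv2.resize(a,(520,290),interpolation=cv2.INTER_CUBIC),cv2.resize(b,(520,295),interpolation=cv2.INTER_CUBIC)]))
E
```

```text
t 15.68 tcp [ 0.3246 -0.1123  0.3063] tilt 0.53 up [ 0.005 -0.008  1.   ] x [-0.144  0.99   0.009]
front edge [ 0.311  -0.1129  0.1483] foot [ 0.3456 -0.1079  0.1482] rear top [ 0.3809 -0.1041  0.2981] F [-0.1  0.4  0.1] mom [-0.08 -0.12 -0.02] op 0.0366
```

View pics/end.png

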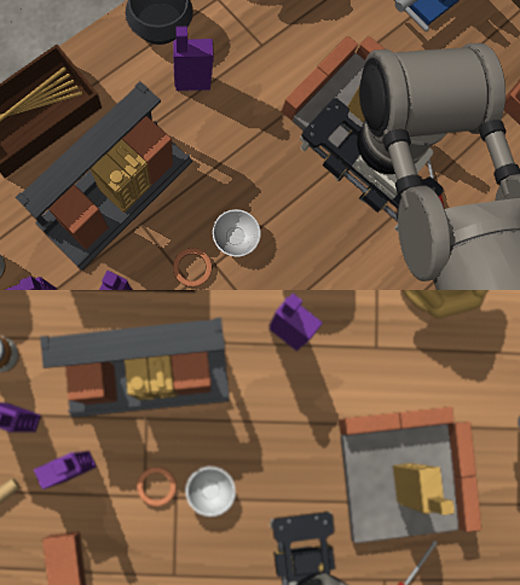

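The top view shows the casting upright near the middle of the slab, with its lug top at about (441,507). The stub and ridge castings are still standing in the rack. I'll check the lug position, then hand in.

```bash
python3 - <<'E'
from h import *
l=onz(cam('top'),(130+441/1.405,120+217/1.405),.24); print(l, 'expected ~(.412,-.350)')
if np.hypot(l[0]-.412,l[1]+.350)<.012: bot.hand_in(); print('handed in',bot.observe()['time_s'])
E
```

```text
[ 0.41102118 -0.33676474  0.24      ] expected ~(.412,-.350)
```

```bash
python3 - <<'E'
from h import *
c=cam('top'); a=optics.read_camera('top')[210:310,380:470]
u=np.array([.989,.146,0]);v=np.array([-.146,.989,0]); o=np.array([.4336,-.3466,.03])
for n,(x,y,z) in dict(lugA=(-.032,.01,.21),lugB=(-.012,.01,.21),lugC=(-.012,-.01,.21),lugD=(-.032,-.01,.21),tFL=(-.035,.018,.15),tRL=(.035,.018,.15),tRR=(.035,-.018,.15),bFL=(-.035,.018,0),bRL=(.035,.018,0)).items():
    print(n,((proj(c,o+u*x+v*y+[0,0,z])[0]-[380,210]+.4)*5.9).round(0))
save('end2.png',cv2.resize(a,(531,590),interpolation=cv2.INTER_CUBIC))
E
```

```text
lugA [391. 412.]
lugB [385. 357.]
lugC [438. 350.]
lugD [444. 404.]
tFL [313. 403.]
tRL [292. 221.]
tRR [382. 209.]
bFL [195. 360.]
bRL [177. 202.]
```

View pics/end2.png

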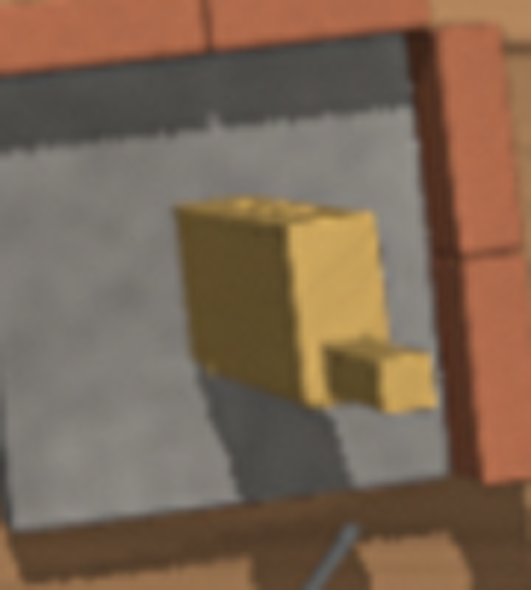

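The enlarged crop shows the lug top at about (381–435, 350–412), and the side face's foot corners at (193,362) and (175,207). All agree with an upright casting to about 2 mm, so my earlier coarse reading was the one that was off. Handing in.

```bash
python3 -c "
from plant import bot; print(bot.hand_in(), bot.observe()['time_s'])"
```

```text
the job is handed in; nothing more can be done
the job is handed in; nothing more can be done
```

The lugged casting is standing upright on the hearth slab, and I handed the job in at about 16 s of the 48 s allowed. No verdict was reported.

**What I did:** I gripped the lug front and back and tipped the casting about its lower front edge to about 28°. At 21° its foot had moved only about 14 mm. I then drew it out along its own axis, turned it upright, set it down and let go.

**Last checks:**
- **Position:** the foot centre is at about (0.434, −0.347), roughly 7 mm from the slab centre I measured.
- **Upright:** the casting's corners in the last enlarged top view match an upright casting to about 2 mm.
- **Other castings:** the stub and ridge castings stood in the rack in the last pictures. I judged this by eye and did not measure them.
- **Robot:** the arm had moved clear, and the wrist force was near zero.

**What disagreed:**
- **Set-down force:** the last millimetres of lowering did not follow small commands. The wrist force, through the gripped casting, reached about 43 N twice. That is well under the 120 N wrist limit, and I saw no sign that the arm or gripper body was pressing on anything.
- **Lug position:** a coarse reading from the small final picture put the lug 13 mm off in y. The enlarged crop contradicted that, so I took it as a reading error.

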